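# Set the light box's iris lever to the preset pin

### The job

On the inspection light box, push the iris lever round with a fingertip until it points straight at the tall slim pin (not the low broad stud) and leave it there. Then press the lamp button right down and let it come up again, with the lever still pointing at the pin. Nothing is to be gripped or lifted: the ring stays down in its seat, and the things on and around the light box stay where they are.

Things in the scene. Friction and masses are not known exactly. Their poses are not given: they have to be found in the camera images.
- lightbox: low white light box with an aluminium deck, 275 x 315 mm, fixed to the table, deck 50 mm above the table; origin under its centre, its -x side is its front, z up. The iris ring's upright axis passes through its centre. Engraved strokes every 10 degrees surround the front half of the ring on the deck (look only)
- iris_ring (a joint): turn of the iris ring about its upright axis, rad: 0 = lever points to the light box's front (its -x), growing anticlockwise seen from above; range -1.45 to 1.45. It turns with a steady rub of 0.22 N m (about 2.6 N at the post), has no spring and stays where it is left
- iris_axis (a point): point on the ring's axis at the height of the ring's top (62.5 mm above the table), turning with the ring: its -x axis points along the lever. The black ring is 128 mm across and 12 mm thick; the lever is a steel arm that reaches from it to 99 mm from the axis, with a point at its end
- lever_post_top (a point): centre of the top of the lever's upright black post: 14 mm across, standing 30 mm clear above the lever's arm and ring, 84 mm from the axis; top 92.5 mm above the table. Push it sideways
- ring_seat (a joint): how far the ring has been lifted out of its seat, m: 0 = down in its seat. It is held down by its weight only (0.4 kg) and comes up if pulled
- tall_pin: the tall slim steel pin, 8 mm across (a 12 mm foot), 34 mm high, fixed upright on the deck 110 to 155 mm from the ring's axis, just beyond the lever's sweep, front left or front right; origin at its foot, on the deck. The lever is to point at it
- low_stud: the low broad steel stud, 26 mm across, 7 mm high, fixed on the deck on the other side of the lever; not the one wanted. Origin at its foot, on the deck
- lamp_button (a joint): travel of the lamp button, m: 0 = up, 0.006 = fully down; a spring returns it, fully down takes 5 N
- lamp_button_top (a point): centre of the top of the round grey lamp button, 28 mm across, on a black housing at the rear left corner of the deck; pressed straight down
- tape_roll: small roll of paper tape lying flat, 48 mm across, 18 high, loose on the light box's deck; origin under its centre
- thread_spool: bare wooden thread spool standing upright, 32 mm across, 32 high, loose on the light box's deck; origin under its centre
- clog: wooden clog blank on two teeth, 225 x 88 x 56 mm, loose; origin under its centre, x along its length
- wooden_pot: round dark wooden lidded pot, 82 mm across, 48 high, loose; origin under its centre
- tub: clear round plastic bowl, 100 mm across, 55 high, loose; origin under its centre
- basket: yellow plastic basket of pens, 130 x 180 mm, 55 high (pens to 85), loose; origin under its centre
- screwdriver: screwdriver lying flat, 170 mm long along its x, loose
- mallet: small hammer lying flat, 200 mm long along its x, loose

How it is judged:
By the outcome, as a careful person would: the job done as asked, in the order asked, and still so for the second after the job is handed in, with the robot touching nothing.
It also fails if it takes over 48 s, if anything falls off the work surface, if the arm or the gripper's body presses on something with over 40 N, if the wrist force passes 120 N, or if a joint passes its speed limit or range.

### The arm

A 6-joint arm with a two-finger parallel gripper is mounted at the origin on the work surface. World frame = base frame: x ahead of the robot, y to its left, z up, the work surface at z = 0. Lengths are in m, angles in degrees, forces in N, time in s.
With the tool pointing down it reaches from about 0.275 to 0.75 m from the base axis. Payload 10.2 kg.
Tool frame: the origin (TCP) lies midway between the tips of the shut fingers; the grasp point (between the pads) lies 19 mm behind it (robot.grip_point_offset is the distance from the TCP to the grasp point, in m); z points along the fingers, y is the direction in which the jaws open and shut (so a half turn about z gives the same grasp; the last joint's range is limited). The gripper opens to 88 mm and grips with 3 to 60 N. Pads are 18 mm wide; open, the fingers measure 123 mm over their backs; the gripper's body (75 mm by 187 mm) begins 45 mm behind the grasp point.
Start: joints at [-78.747, 17.928, 85.812, -0, 76.261, -12.8], TCP at [0.214, -0.479, 0.21] pointing down, gripper open.
Joint ranges: [-168.41, 168.41], [-55.51, 124.54], [10.69, 146.95], [-70.63, 250.63], [1, 178], [-165.06, 165.06]. Speed limits (degrees/s): [136.94, 136.94, 172.46, 180, 180, 180].

### API

Orientations are given as [roll, pitch, yaw] about the fixed x, y, z axes, in that order (R = Rz(yaw) Ry(pitch) Rx(roll)).
In Python, from rig import robot, optics, workorder gives the robot as it stands.
- The arm moves only by the tool servo_tool, never from a script. Its argument "rows" is a list of rows, each a list of 4 numbers: the shift along the tool's x, y, z in cm, then the turn about the tool's z in rad. A call has 1 to 20 rows; each row shifts and turns the pose as measured when the row begins, along the tool's axes as they then stand; what a row does not reach is not made up. A row lasts 1/12 s, in which the tool goes at most 41.7 mm and 7.16 degrees, less where a joint would pass 70% of its speed; a pose out of reach is approached as far as the arm can. A call is refused whole if a number of a shift passes 4.17 or a number of a turn 0.125, either way. A call with a gripper value outside its range is refused whole. "jaw" is the closure, from 0 (fully open) to 1 (shut), set as the call begins (left out, the last holds). The fingers move at their own pace and stop on an object; "force" is the grip in N (left out, the last holds). Time passes only in rows, so rows that do not move let the fingers close. It gives the time, the measured TCP pose, the force and the opening at its end, in the units of the state.
- robot.observe(): the state, without advancing time (a new reading comes with each control period).
- optics.grab_frame(name): name is "scene" or "top" or "wrist"; returns a dict with "frame" (480x640x3 uint8, red, green, blue), "intrinsics" (3x3 intrinsics, pixels), "R" (3x3) and "t" (3): a world point X has camera coordinates R X + t; the wrist camera has in their place "tool_from_camera" (4x4, takes a point from camera to tool coordinates, whose origin is the TCP and whose axes are the flange's). Camera axes: x right, y down, z forward; pixel columns grow to the right and rows downward; lengths in m; the calibration is good to about 2 mm. A picture is of the moment at which its call begins: read the wrist's pose just before it. There is no depth.
- workorder.job_done(): hands the job in, once; it reports no verdict.
The state is a dict: "time": time; "joint_positions": joint angles; "qd": joint speeds; "joint_torque": joint torques, N m; "eef_pos": TCP position; "eef_rot": TCP orientation; "ft_force": force on the tool from outside, world axes, zero at the start; "moment": the same for the moment, N m; "opening": finger opening in m.
Only numpy, scipy, OpenCV 4.12 (cv2) and the standard library are available. Lean on these libraries where they do the work, as an engineer would, in place of code of your own. Each camera call takes 0.05 s, during which the arm holds its last target. There are 200 camera calls.

## Working session

There is one attempt and no reset: what is moved stays moved. The work goes in short steps, Python scripts to look and compute and a tool call to move; the robot and the scene stay as the last step left them, time stands still between calls to the robot, and variables do not carry over. Pictures are saved under pics/ and viewed, about 8 in all and at most 12, crops included, and the job is handed in when it is done.

Besides the shell and the picture viewer there is one more tool, called as name(argument=value, ...) on one line, values as JSON. servo_tool: Moves the arm, as the interface text tells. Its arguments: {"type":"object","properties":{"rows":{"type":"array"},"jaw":{"type":"number"},"force":{"type":"number"}},"required":["rows"]}

```bash
mkdir -p pics; python3 - <<'E'
from rig import robot, optics
import cv2,numpy as np
s=robot.observe();print(s)
for n in("top","scene"):
    f=optics.grab_frame(n);cv2.imwrite(f"pics/{n}0.png",f["frame"][...,::-1]);np.savez(f"pics/{n}.npz",K=f["intrinsics"],R=f["R"],t=f["t"]);print(n,f["intrinsics"],f["R"],f["t"])
E
```

```text
{'time': 0.0, 'joint_positions': array([-7.87462383e+01,  1.79591666e+01,  8.58542431e+01, -8.41933424e-04,
        7.62599183e+01, -1.27979615e+01]), 'qd': array([ 0.04557007,  0.02948948, -0.04216859,  0.02038835, -0.06413284,
       -0.04175626]), 'joint_torque': array([ 4.57705419e-04, -4.02206790e+01, -2.52265638e+01,  6.94850343e-02,
        3.52726551e-02, -1.21058270e-04]), 'eef_pos': array([ 0.21391433, -0.47913387,  0.20916203]), 'eef_rot': array([-1.79928313e+02, -1.54458780e-02,  2.40519141e+01]), 'ft_force': array([-0.96878916, -0.31815534,  0.36280968]), 'moment': array([ 0.03316635,  0.02120453, -0.0074285 ]), 'opening': 0.08821695191145554}
top [[472.27461621   0.         311.76577659]
 [  0.         472.27461621 246.13804875]
 [  0.           0.           1.        ]] [[-0.02479798 -0.99961648 -0.01232681]
 [-0.99337016  0.02602385 -0.11197538]
 [ 0.11225323  0.00946833 -0.99363452]] [0.02091048 0.54945582 1.28867674]
scene [[472.77365605   0.         322.73593843]
 [  0.         472.77365605 241.34179443]
 [  0.           0.           1.        ]] [[ 0.61309281  0.78989614  0.01346467]
 [ 0.55810854 -0.42099791 -0.71503539]
 [-0.5591351   0.4458978  -0.69895857]] [-0.33353619 -0.23357792  1.68582917]
```

View pics/top0.png

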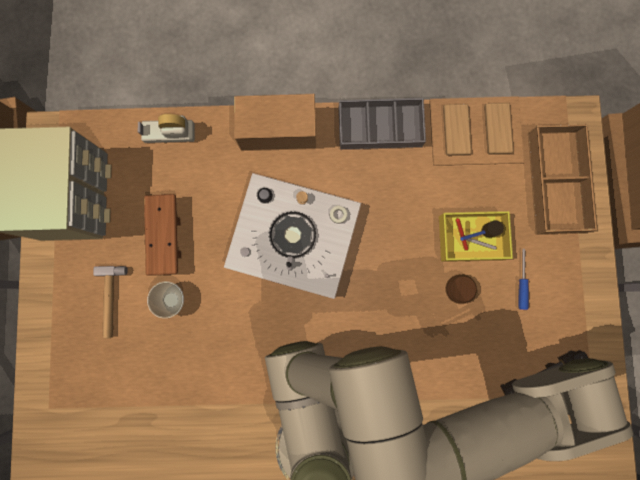

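View pics/scene0.png

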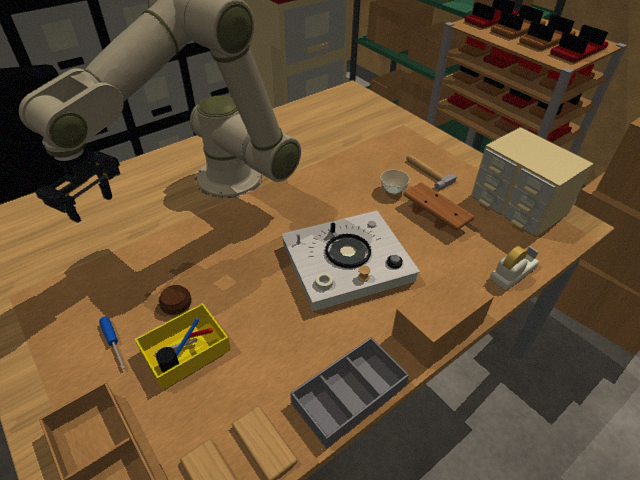

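The top view shows the ring at (293,235), the lever post near (291,264), a stud-like disc at (245,252), a thin pin near (330,275), and the button at (265,195). I'll take a close-up to confirm.

```bash
cat > h.py <<'E'
import numpy as np,cv2
def ray(n,uv,z):
    d=np.load(f"pics/{n}.npz");K,R,t=d["K"],d["R"],d["t"]
    c=-R.T@t; v=R.T@np.linalg.inv(K)@np.array([*uv,1.]); return c+v*(z-c[2])/v[2]
def proj(n,X):
    d=np.load(f"pics/{n}.npz");p=d["K"]@(d["R"]@np.array(X)+d["t"]);return p[:2]/p[2]
E
python3 - <<'E'
from h import *
a=cv2.imread("pics/top0.png")[165:305,220:370];b=cv2.imread("pics/scene0.png")[205:310,275:425]
cv2.imwrite("pics/c.png",np.hstack([cv2.resize(a,None,fx=4,fy=4,interpolation=3)]))
for n,uv,z in[("ring",(293,235),.0625),("post",(291,264),.0925),("stud",(245,252),.057),("pin",(332,275),.05),("btn",(265,195),.08)]:print(n,ray("top",uv,z).round(4))
E
```

```text
ring [0.5782 0.0572 0.0625]
post [0.4966 0.0626 0.0925]
stud [0.5355 0.1899 0.057 ]
pin [ 0.4668 -0.0466  0.05  ]
btn [0.6879 0.1304 0.08  ]
```

View pics/c.png

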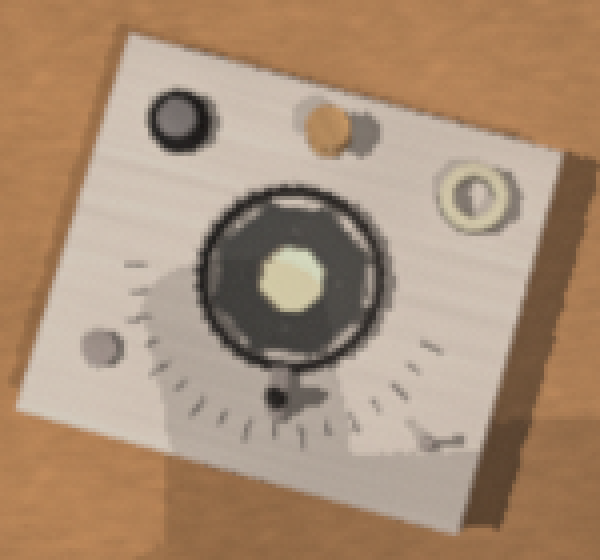

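servo_tool(rows=[[2.57, -2.14, -0.56, 0], [2.57, -2.14, -0.56, 0], [2.57, -2.14, -0.56, 0], [2.57, -2.14, -0.56, 0], [2.57, -2.14, -0.56, 0], [2.57, -2.14, -0.56, 0], [2.57, -2.14, -0.56, 0], [2.57, -2.14, -0.56, 0], [2.57, -2.14, -0.56, 0], [2.57, -2.14, -0.56, 0], [2.57, -2.14, -0.56, 0], [2.57, -2.14, -0.56, 0], [2.57, -2.14, -0.56, 0], [2.57, -2.14, -0.56, 0], [2.57, -2.14, -0.56, 0], [0, 0, 0, 0]], jaw=1, force=20)

```text
time: 1.43
eef_pos: [0.4416, -0.0068, 0.2949]
eef_rot: [-179.4, -0.1, 23.7]
ft_force: [1.7, -1.4, -1.0]
opening: 0.0005
```

```bash
cat >> h.py <<'E'
def wrist(name):
    from rig import robot,optics
    from scipy.spatial.transform import Rotation as Ro
    s=robot.observe();f=optics.grab_frame("wrist");T=np.eye(4);T[:3,:3]=Ro.from_euler("xyz",s["eef_rot"],degrees=True).as_matrix();T[:3,3]=s["eef_pos"]
    C=np.linalg.inv(T@np.array(f["tool_from_camera"]))
    cv2.imwrite(f"pics/{name}.png",f["frame"][...,::-1]);np.savez(f"pics/{name}.npz",K=f["intrinsics"],R=C[:3,:3],t=C[:3,3])
    print(s["time"],s["eef_pos"].round(4),s["eef_rot"].round(2),s["ft_force"].round(1),s["opening"])
E
python3 -c "
from h import *
wrist('w1')"
```

```text
1.4333 [ 0.4416 -0.0068  0.2949] [-1.7939e+02 -7.0000e-02  2.3710e+01] [ 1.7 -1.4 -1. ] 0.0005144550312934288
```

View pics/w1.png

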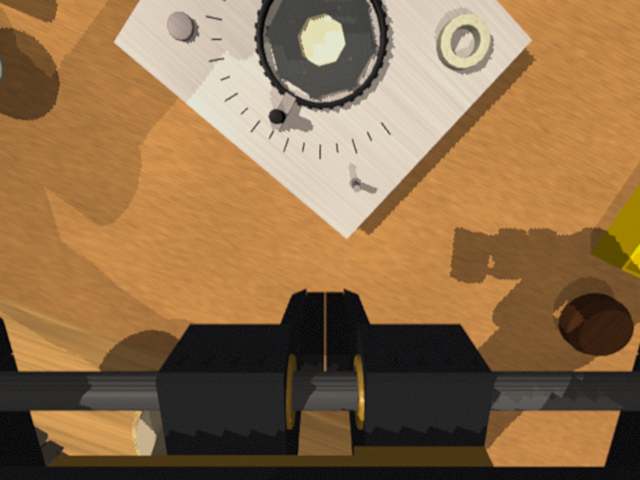

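The wrist image shows the pin's foot near (356,185), the post top at (277,116), the ring centre at (322,40), the stud at (181,25), and deck corners at (114,41), (347,238) and (531,41). I'll zoom in on these.

```bash
python3 - <<'E'
from h import *
a=cv2.imread("pics/w1.png")[0:200,240:400]
cv2.imwrite("pics/c2.png",cv2.resize(a,None,fx=3,fy=3,interpolation=3))
for n,uv,z in[("ring",(322,40),.0625),("post",(277,116),.0925),("stud",(181,25),.057),("pin",(356,185),.05),("FL",(114,41),.05),("FR",(347,238),.05),("RR",(531,41),.05)]:print(n,ray("w1",uv,z).round(4))
# corners in top view
for n,uv in[("RL",(252,173.5)),("FL",(224.5,267)),("FR",(335,298)),("RR",(360.5,203))]:print("top",n,ray("top",uv,.05).round(4))
E
```

```text
ring [0.5788 0.06   0.0625]
post [0.4974 0.0706 0.0925]
stud [0.5367 0.1918 0.057 ]
pin [ 0.463  -0.0316  0.05  ]
FL [0.4964 0.2524 0.05  ]
FR [ 0.4029 -0.0483  0.05  ]
RR [ 0.6632 -0.1297  0.05  ]
top RL [0.7572 0.1693 0.05  ]
top FL [0.4963 0.2477 0.05  ]
top FR [ 0.4042 -0.0529  0.05  ]
top RR [ 0.6647 -0.1317  0.05  ]
```

View pics/c2.png

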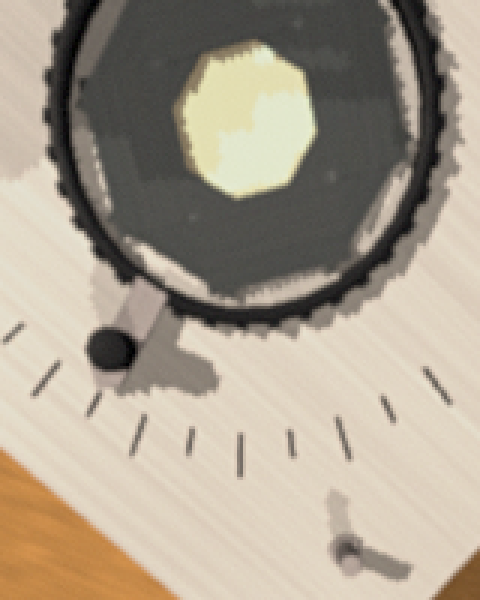

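```bash
python3 - <<'E'
from h import *
c=np.array([.5793,.0607])
f=ray("w1",(355.5,182.5),.05);t=ray("w1",(356.5,188.5),.084);print(f,t)
print(proj("w1",[*f[:2],.084]))
p=ray("w1",(276.5,116),.0925)
for n,q in(("foot",f),("top",t),("post",p)):
    d=q[:2]-c;print(n,np.hypot(*d),np.degrees(np.arctan2(d[1],d[0])))
# ring edge fit check
print([proj("w1",[c[0]+.064*np.cos(a),c[1]+.064*np.sin(a),.0625]).round(1) for a in np.radians([0,90,180,270])])
for q in ((.58,.058),): 
  for uv,z in(((327,275.5),.05),((290,264),.0925)):
    d=ray("top",uv,z)[:2]-q;print("top",d,np.hypot(*d),np.degrees(np.arctan2(d[1],d[0])))
E
```

```text
[ 0.46534626 -0.02989632  0.05      ] [ 0.46405921 -0.02912409  0.084     ]
[357.7167189  187.66020856]
foot 0.1455786662505049 -141.51434631587816
top 0.14611231279145306 -142.06547271510084
post 0.0827456892889406 172.8419609028163
[array([349.3, -31.7]), array([259.8,   9.2]), array([296.4, 103.5]), array([381. ,  68.1])]
top [-0.11417272 -0.09091317] 0.1459472984484189 -141.47047699458088
top [-0.08330642  0.00723182] 0.08361972736987298 175.0385963627501
```

servo_tool(rows=[[2.0, -2.2, 1.0, 0], [2.0, -2.2, 1.0, 0], [2.0, -2.2, 1.0, 0], [2.0, -2.2, 1.0, 0], [0.2, -0.2, 3.2, 0], [0, 0, 3.2, 0], [0, 0, 3.2, 0], [0, 0, 3.2, 0], [0, 0, 3.0, 0], [0, 0, 0.5, 0], [0, 0, 0, 0], [0, 0, 0, 0]])

```text
time: 2.48
eef_pos: [0.4785, 0.1034, 0.0824]
eef_rot: [-179.5, 0.3, 23.1]
ft_force: [0.6, -0.1, 0.5]
opening: 0.0002
```

```bash
python3 - <<'E'
from h import *
wrist('w2')
from rig import robot
print(robot.observe()["joint_positions"].round(1))
from scipy.spatial.transform import Rotation as Ro
s=robot.observe();R=Ro.from_euler("xyz",s["eef_rot"],degrees=True).as_matrix()
for y in(-.0175,-.01,0,.01,.0175):
  print(y,proj("w2",s["eef_pos"]+R@[0.0,y,0]).round(1))
print("post",proj("w2",[.4958,.0702,.0925]))
E
```

```text
2.4833 [0.4785 0.1034 0.0824] [-179.51    0.28   23.13] [ 0.6 -0.1  0.5] 0.00017490290970832907
[ -1.7  22.  100.8   0.4  57.5  64.9]
-0.0175 [291.8 282.4]
-0.01 [306.7 282.4]
0 [326.6 282.4]
0.01 [346.5 282.4]
0.0175 [361.5 282.4]
post [404.76956187 286.24272313]
```

View pics/w2.png

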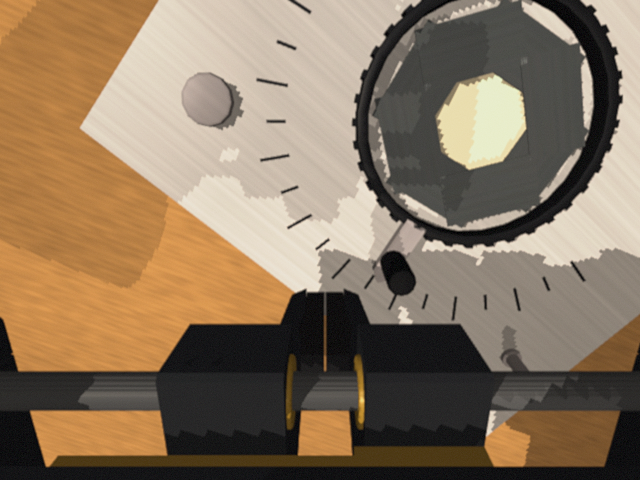

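```bash
python3 - <<'E'
from h import *
c=np.array([.580,.0595]);P=np.array([.4785,.1034]);y=23.1
def e(a):return np.array([np.cos(np.radians(a)),np.sin(np.radians(a))])
for k,ph in enumerate(np.linspace(174,213,9)):
    yaw=23.1+15*k/8
    T=c+.084*e(ph)-.024*e(yaw-90)
    d=T-P;print(round(ph,1),round(yaw,1),T.round(4),"tool cm",round(100*d@e(y),2),round(100*d@e(y-90),2));P,y=T,yaw
E
```

```text
174.0 23.1 [0.487  0.0904] tool cm 0.27 1.54
178.9 25.0 [0.4859 0.0829] tool cm -0.4 0.64
183.8 26.9 [0.4853 0.0754] tool cm -0.37 0.66
188.6 28.7 [0.4854 0.0679] tool cm -0.33 0.67
193.5 30.6 [0.4861 0.0605] tool cm -0.3 0.68
198.4 32.5 [0.4874 0.0533] tool cm -0.26 0.69
203.2 34.4 [0.4893 0.0462] tool cm -0.22 0.7
208.1 36.2 [0.4917 0.0393] tool cm -0.19 0.71
213.0 38.1 [0.4947 0.0326] tool cm -0.15 0.71
```

Descend, make contact, and push halfway.

servo_tool(rows=[[0.2, 0, 0.6, 0], [0, 0, 0.4, 0], [0, 0.7, 0.0, 0], [0, 0.7, 0, 0], [-0.4, 0.65, 0, -0.033], [-0.37, 0.66, 0, -0.033], [-0.33, 0.67, 0, -0.033], [-0.3, 0.68, 0, -0.033], [0, 0, 0, 0]])

```text
time: 3.28
eef_pos: [0.4911, 0.0561, 0.0784]
eef_rot: [-180.0, -0.5, 31.0]
ft_force: [-0.3, 0.3, -0.3]
opening: 0.0006
```

```bash
python3 - <<'E'
from h import *
wrist('w3')
E
```

```text
3.2833 [0.4911 0.0561 0.0784] [-179.97   -0.47   31.05] [-0.3  0.3 -0.3] 0.000610270713878405
```

View pics/w3.png

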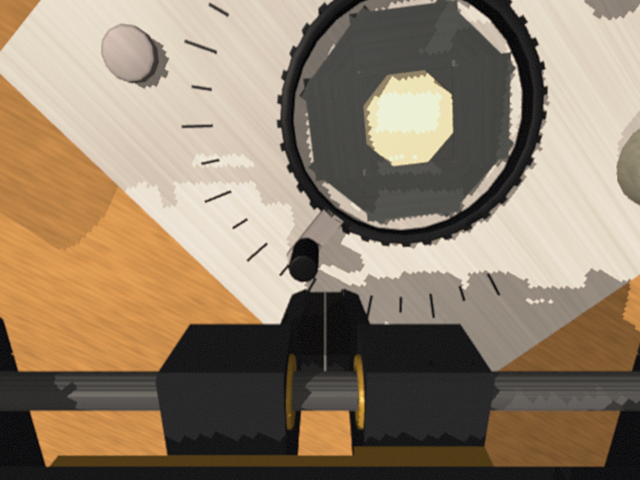

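```bash
python3 - <<'E'
from h import *
def e(a):return np.array([np.cos(np.radians(a)),np.sin(np.radians(a))])
for w,uv,rc in(("w1",(276.5,116),(322,40)),("w2",(401,278),(482,121)),("w3",(303,268),(410,118))):
    p=ray(w,uv,.0925)[:2];q=ray(w,rc,.0625)[:2];d=p-q
    print(w,p.round(4),q.round(4),np.hypot(*d),np.degrees(np.arctan2(d[1],d[0]))%360)
T=np.array([.4911,.0561])
print("rel tool",(p-T)@e(31.05),(p-T)@e(31.05-90))
E
```

```text
w1 [0.4972 0.071 ] [0.5788 0.06  ] 0.08238071106179208 172.34256421139924
w2 [0.4989 0.0738] [0.5797 0.064 ] 0.08136079623237781 173.10613162293828
w3 [0.4972 0.0723] [0.5799 0.0625] 0.08327661248950272 173.22222968250244
rel tool 0.013584788728941873 -0.010734146596720569
```

The finger passed the post on its front side and the lever did not move: it still reads about 173°, with the post top at (303,268). I'll back off, turn the tool to face the tangent and redo the push.

servo_tool(rows=[[-0.6, 0, 0, 0], [0, -1.5, 0, 0], [0, -1.5, 0, 0], [0, -1.5, 0, 0.1], [0, -0.7, 0, 0.1], [0, 0, 0, 0.1], [0, 0, 0, 0.1], [0, 0, 0, 0]])

```text
time: 4.0
eef_pos: [0.4567, 0.1004, 0.0793]
eef_rot: [-179.8, -0.5, 6.6]
ft_force: [0.5, -0.2, -0.2]
opening: 0.0006
```

```bash
cat > plan.py <<'E'
from h import *
import sys
from rig import robot
def e(a):return np.array([np.cos(np.radians(a)),np.sin(np.radians(a))])
c=np.array([.5797,.0620]);s=robot.observe();P=s["eef_pos"][:2];y=s["eef_rot"][2];y0=y
print(s["time"],s["eef_pos"].round(4),y.round(1),s["ft_force"].round(1))
a0,a1,y1,n,b=map(float,sys.argv[1:6])
for k,ph in enumerate(np.linspace(a0,a1,int(n))):
    yaw=y0+(y1-y0)*k/(n-1)
    T=c+.082*e(ph)-b*e(yaw-90)
    d=T-P;print(round(ph,1),round(yaw,1),T.round(4),"tool cm",round(100*d@e(y),2),round(100*d@e(y-90),2));P,y=T,yaw
E
python3 plan.py 173.2 213 35 9 .024
```

```text
4.0 [0.4567 0.1004 0.0793] 6.6 [ 0.5 -0.2 -0.2]
173.2 6.6 [0.4955 0.0955] tool cm 3.8 0.93
178.2 10.2 [0.4935 0.0882] tool cm -0.28 0.7
183.1 13.7 [0.4921 0.0808] tool cm -0.27 0.71
188.1 17.3 [0.4914 0.0733] tool cm -0.25 0.71
193.1 20.8 [0.4913 0.0658] tool cm -0.23 0.71
198.1 24.4 [0.4918 0.0584] tool cm -0.21 0.71
203.0 27.9 [0.493  0.0511] tool cm -0.2 0.71
208.0 31.5 [0.4948 0.0439] tool cm -0.18 0.72
213.0 35.0 [0.4972 0.037 ] tool cm -0.16 0.72
```

servo_tool(rows=[[2.0, 0, 0.3, 0], [2.0, 0, 0.3, 0], [0.3, 0, 0.3, 0], [0, 0.5, 0, 0], [0, 0.5, 0, 0], [0, 0, 0, 0]])

```text
time: 4.5
eef_pos: [0.4996, 0.0951, 0.0703]
eef_rot: [-179.8, -0.4, 7.4]
ft_force: [0.6, 0.7, 0.3]
opening: 0.0007
```

```bash
python3 plan.py 173.2 213 35 9 .024
```

```text
4.5 [0.4996 0.0951 0.0703] 7.4 [0.6 0.7 0.3]
173.2 7.4 [0.4952 0.0955] tool cm -0.43 -0.09
178.2 10.8 [0.4932 0.0882] tool cm -0.29 0.7
183.1 14.3 [0.4919 0.0808] tool cm -0.27 0.7
188.1 17.7 [0.4912 0.0733] tool cm -0.25 0.71
193.1 21.2 [0.4912 0.0658] tool cm -0.23 0.71
198.1 24.6 [0.4917 0.0584] tool cm -0.21 0.71
203.0 28.1 [0.4929 0.0511] tool cm -0.2 0.71
208.0 31.5 [0.4948 0.0439] tool cm -0.18 0.72
213.0 35.0 [0.4972 0.037 ] tool cm -0.16 0.72
```

servo_tool(rows=[[-0.2, 0.7, 0, -0.06], [-0.27, 0.7, 0, -0.06], [-0.3, 0.7, 0, -0.06], [-0.25, 0.7, 0, -0.06], [-0.23, 0.7, 0, -0.06], [0, 0, 0, 0]])

```text
time: 5.0
eef_pos: [0.4918, 0.0555, 0.0711]
eef_rot: [-179.9, -0.4, 25.5]
ft_force: [-0.4, 0.3, -0.2]
opening: 0.0006
```

```bash
python3 plan.py 193.2 213 35 4 .024; python3 -c "
from h import *
wrist('w4')"
```

```text
5.0 [0.4918 0.0555 0.0711] 25.5 [-0.4  0.3 -0.2]
193.2 25.5 [0.4895 0.0649] tool cm 0.2 -0.95
199.8 28.7 [0.491  0.0553] tool cm -0.28 0.94
206.4 31.8 [0.4936 0.0459] tool cm -0.22 0.94
213.0 35.0 [0.4972 0.037 ] tool cm -0.17 0.95
5.0 [0.4918 0.0555 0.0711] [-179.87   -0.36   25.5 ] [-0.4  0.3 -0.2] 0.0005726353207166439
```

View pics/w4.png

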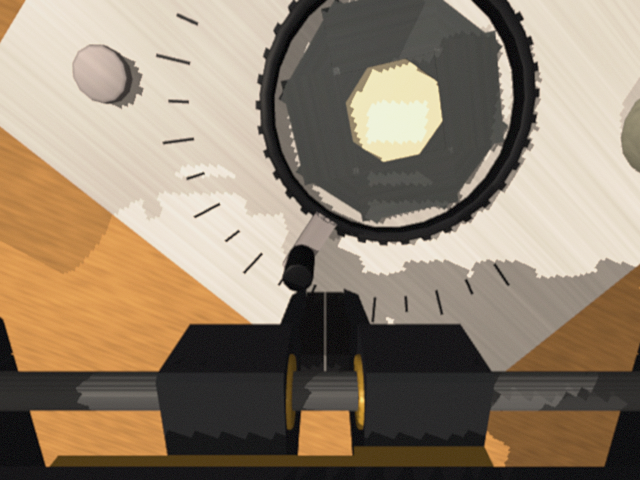

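```bash
python3 - <<'E'
from h import *
from rig import robot,optics
f=optics.grab_frame("scene");cv2.imwrite("pics/s1.png",f["frame"][...,::-1]);g=optics.grab_frame("top");cv2.imwrite("pics/t1.png",g["frame"][...,::-1])
s=robot.observe();print(s["eef_pos"],proj("scene",s["eef_pos"]),proj("top",s["eef_pos"]))
a=f["frame"][200:310,270:430,::-1];b=g["frame"][210:310,220:360,::-1]
a=cv2.resize(a,None,fx=4,fy=4,interpolation=3);cv2.imwrite("pics/s1c.png",a)
p=ray("w4",(297.5,279),.0925)[:2];T=s["eef_pos"][:2]
def e(a):return np.array([np.cos(np.radians(a)),np.sin(np.radians(a))])
print(p,(p-T)@e(25.5),(p-T)@e(25.5-90))
for q in([.4972,.0655,.0925],[.4975,.0725,.0925]):print("post hyp",(proj("scene",q)-[270,200])*4)
print("tcp crop",(proj("scene",s["eef_pos"])-[270,200])*4)
E
```

```text
[0.49203761 0.05666511 0.07102464] [327.45720705 229.88048895] [293.67002804 266.23283473]
[0.49642444 0.07182796] 0.010487266991481043 -0.011797182949024428
post hyp [244.39699332  96.74097752]
post hyp [252.18084988  93.06644529]
tcp crop [229.82882818 119.52195579]
```

View pics/s1c.png

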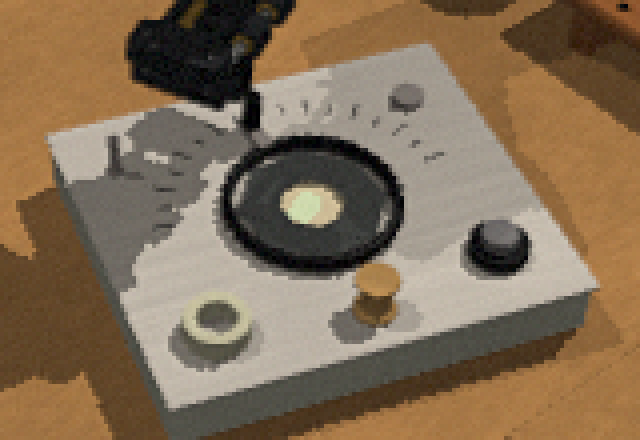

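The scene view (crop) shows the finger beside the post on the robot side, and the lever unmoved. The post top at about (252,94) fits the wrist estimate. I'll check where the wrist camera should see the finger.

```bash
python3 - <<'E'
from h import *
from rig import optics
f=optics.grab_frame("wrist");C=np.linalg.inv(f["tool_from_camera"]);print(np.array(f["tool_from_camera"]).round(4),f["intrinsics"])
for x in(-.009,0,.009):
  for z in(-.06,-.04,-.02,0):
    p=f["intrinsics"]@(C@[x,0,z,1])[:3];print(x,z,(p[:2]/p[2]).round(0))
im=f["frame"].astype(int).sum(2)
print(im[270:350:4,300],im[270:350:4,315],im[270:350:4,326])
E
```

```text
[[-1.000e-04 -9.534e-01 -3.016e-01  7.800e-02]
 [ 1.000e+00  0.000e+00 -3.000e-04 -8.000e-04]
 [ 3.000e-04 -3.016e-01  9.534e-01 -1.750e-01]
 [ 0.000e+00  0.000e+00  0.000e+00  1.000e+00]] [[377.86594931   0.         324.65080756]
 [  0.         377.86594931 239.86815448]
 [  0.           0.           1.        ]]
-0.009 -0.06 [327. 374.]
-0.009 -0.04 [327. 343.]
-0.009 -0.02 [327. 319.]
-0.009 0 [326. 299.]
0 -0.06 [327. 353.]
0 -0.04 [327. 323.]
0 -0.02 [327. 301.]
0 0 [326. 283.]
0.009 -0.06 [327. 330.]
0.009 -0.04 [327. 303.]
0.009 -0.02 [327. 283.]
0.009 0 [326. 266.]
[85 90 63 78 76 47 50 51 54 49 52 61 61 34 64 49 51 52 44 49] [149 194 209 401 306  94  53  47  52  36  32  53  50  49  45  54  32  48
  42  59] [430 439 455 435 431 432 132 144 135 140 137 137 134 146 135 128 143 139
 134 140]
```

servo_tool(rows=[[-0.5, 1.2, 0, 0], [-0.5, 0.8, 0, 0], [0, 0, 0.5, 0], [0, 0, 0.4, 0], [0, 0, 0.3, 0], [0, 0, 0, 0], [0, 0, 0, 0]])

```text
time: 5.78
eef_pos: [0.4908, 0.036, 0.0572]
eef_rot: [-179.8, -0.3, 25.2]
ft_force: [1.1, -0.5, -0.0]
opening: 0.0008
```

servo_tool(rows=[[0, 0, 0.25, 0], [0, 0, 0.25, 0], [0, 0, 0.2, 0], [0, 0, 0, 0]])

```text
time: 6.12
eef_pos: [0.4908, 0.0368, 0.0495]
eef_rot: [-179.8, -0.3, 25.3]
ft_force: [0.2, -0.2, 0.7]
opening: 0.0005
```

servo_tool(rows=[[0, 0, 0.15, 0], [0, 0, 0.15, 0], [0, 0, 0, 0]])

```text
time: 6.37
eef_pos: [0.4908, 0.0369, 0.0462]
eef_rot: [-179.8, -0.3, 25.3]
ft_force: [0.6, 0.3, -0.3]
opening: 0.0005
```

servo_tool(rows=[[0, 0, 0.2, 0], [0, 0, 0.2, 0], [0, 0, 0, 0]])

```text
time: 6.62
eef_pos: [0.4909, 0.0369, 0.0419]
eef_rot: [-179.8, -0.4, 25.3]
ft_force: [-0.3, 1.5, -0.2]
opening: 0.0005
```

```bash
python3 - <<'E'
from h import *
from rig import robot,optics
s=robot.observe();print(s["eef_pos"],s["ft_force"].round(1))
a=[];
for n,(r0,r1,c0,c1) in(("scene",(190,265,280,380)),("top",(215,290,260,360))):
    f=optics.grab_frame(n)["frame"][...,::-1];cv2.imwrite(f"pics/{n}_d.png",f)
    c=cv2.resize(f[r0:r1,c0:c1].copy(),None,fx=4,fy=4,interpolation=3)
    p=(proj(n,s["eef_pos"])-[c0,r0])*4;print(n,p);cv2.circle(c,tuple(int(v) for v in p),3,(0,0,255),1);a.append(c)
w=optics.grab_frame("wrist")["frame"][180:480,120:520,::-1]
wrist("w5")
cv2.imwrite("pics/comb.png",np.vstack([np.hstack(a),np.hstack([w,np.zeros_like(w)])]))
E
```

```text
[0.49094717 0.03688045 0.04186064] [-0.3  1.5 -0.2]
scene [167.09716365 198.55936205]
top [165.51686334 208.72270961]
6.7667 [0.4911 0.0368 0.0422] [-179.81   -0.38   25.26] [ 0.4 -0.1 -0.3] 0.0002495231170124273
```

View pics/comb.png

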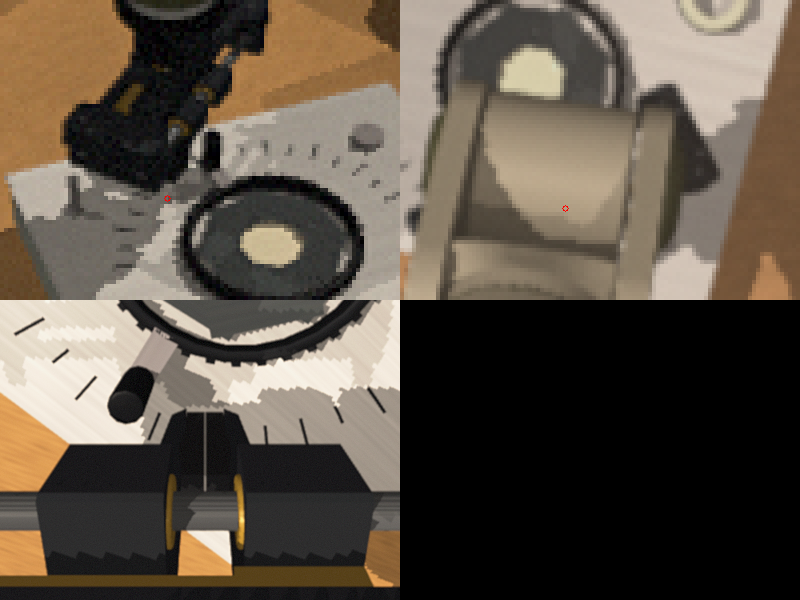

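No contact at TCP z = 0.042, so the real fingertip sits higher than the stated TCP. I'll probe a little lower; the gripper body still clears the post.

servo_tool(rows=[[0, 0, 0.2, 0], [0, 0, 0.2, 0], [0, 0, 0, 0]])

```text
time: 7.07
eef_pos: [0.4913, 0.0368, 0.0381]
eef_rot: [-179.8, -0.4, 25.3]
ft_force: [0.0, 0.2, 0.3]
opening: 0.0003
```

servo_tool(rows=[[0, 0, 0.2, 0], [0, 0, 0.2, 0], [0, 0, 0, 0]])

```text
time: 7.32
eef_pos: [0.4913, 0.0369, 0.0336]
eef_rot: [-179.8, -0.4, 25.3]
ft_force: [0.6, 0.7, 0.5]
opening: 0.0002
```

```bash
python3 - <<'E'
from rig import robot
print(robot.grip_point_offset,[a for a in dir(robot) if a[0]!='_'])
from h import *
wrist('w6')
a=cv2.imread("pics/w6.png").astype(int).sum(2);b=cv2.imread("pics/w1.png").astype(int).sum(2)
for c in(310,320,335,342):print(c,a[270:310:2,c],b[270:310:2,c])
E
```

```text
0.0187 ['MotionError', 'grip_point_offset', 'observe']
7.3167 [0.4913 0.0369 0.0336] [-179.83   -0.4    25.26] [0.6 0.7 0.5] 0.00023350497427803042
310 [346 346 347 345 345 338 336 345 345 352 346 153  40  56  65  62  51  52
  59  32] [404 398 406 416 390 408 414 392 408 400 407 189  30  45  56  43  40  30
  43  19]
320 [343 344 346 338 342 343 346 349 345 346 338 165  63  61  44  52  39  58
  57  62] [400 410 413 423 411 405 404 403 410 415 411 184  24  52  49  50  36  45
  49  57]
335 [630 625 633 580 353 424 569 631 459 334 335 161  66  65  75  38  35  44
  27  61] [423 425 420 407 403 409 415 402 399 395 405 182  38  32  37  49  27  39
  43  31]
342 [629 641 635 624 625 620 625 629 639 491 326 184  86  60  60  63  69  60
  52  51] [417 415 428 435 421 408 412 415 409 406 406 229  44  45  51  37  21  44
  59  44]
```

The finger silhouette (row 292) fits a tip about 29 mm behind the stated TCP, so the earlier passes went over the post top. I'll go back over and push with the TCP at z ≈ 0.040, which puts the tip at about 0.069.

servo_tool(rows=[[0, 0, -3.0, 0], [0, 0, -2.5, 0], [1.1, -1.8, 0, 0], [1.1, -1.8, 0, 0], [1.1, -1.8, 0, 0], [0, 0, 0, 0.1], [0, 0, 0, 0.1], [0, 0, 0, 0.1], [0, 0, 0, 0]])

```text
time: 8.12
eef_pos: [0.4983, 0.1027, 0.0924]
eef_rot: [-179.7, -0.4, 7.3]
ft_force: [-0.2, -0.8, -0.1]
opening: 0.0007
```

```bash
python3 plan.py 173.2 213 35 9 .024
```

```text
8.1167 [0.4983 0.1027 0.0924] 7.3 [-0.2 -0.8 -0.1]
173.2 7.3 [0.4952 0.0955] tool cm -0.4 0.67
178.2 10.8 [0.4933 0.0882] tool cm -0.29 0.7
183.1 14.2 [0.4919 0.0808] tool cm -0.27 0.71
188.1 17.7 [0.4912 0.0733] tool cm -0.25 0.71
193.1 21.2 [0.4912 0.0658] tool cm -0.23 0.71
198.1 24.6 [0.4918 0.0584] tool cm -0.21 0.71
203.0 28.1 [0.493  0.0511] tool cm -0.2 0.71
208.0 31.5 [0.4948 0.0439] tool cm -0.18 0.72
213.0 35.0 [0.4972 0.037 ] tool cm -0.16 0.72
```

servo_tool(rows=[[0, 0, 2.5, 0], [0, 0, 2.2, 0], [0, 0, 0.6, 0], [0, 0, 0, 0], [-0.2, 0.7, 0, 0], [-0.2, 0.7, 0, -0.06], [-0.27, 0.7, 0, -0.06], [-0.25, 0.7, 0, -0.06], [0, 0, 0, 0]])

```text
time: 8.87
eef_pos: [0.4943, 0.0728, 0.0413]
eef_rot: [-179.6, -0.5, 19.0]
ft_force: [0.3, 0.4, 0.4]
opening: 0.0005
```

```bash
python3 plan.py 183 213 35 6 .024; python3 - <<'E'
from h import *
wrist('w7')
# dark post pixels above the finger
g=cv2.imread("pics/w7.png").astype(int).sum(2)
m=((g<130)).astype(np.uint8);m[290:]=0
n,l,st,ce=cv2.connectedComponentsWithStats(m)
for i in range(1,n):
    if st[i,4]>60:print(st[i],ce[i].round(1))
E
```

```text
8.8667 [0.4943 0.0728 0.0413] 19.0 [0.3 0.4 0.4]
183.0 19.0 [0.49   0.0804] tool cm -0.16 -0.86
189.0 22.2 [0.4896 0.0714] tool cm -0.33 0.84
195.0 25.4 [0.4902 0.0625] tool cm -0.29 0.85
201.0 28.6 [0.4917 0.0537] tool cm -0.24 0.85
207.0 31.8 [0.494  0.0452] tool cm -0.2 0.86
213.0 35.0 [0.4972 0.037 ] tool cm -0.16 0.86
8.8667 [0.4943 0.0728 0.0413] [-179.62   -0.53   19.03] [0.3 0.4 0.4] 0.0004848067699789693
[  269     0   325   276 13822] [460.8 149.7]
```

servo_tool(rows=[[-0.33, 0.8, 0, -0.05], [-0.29, 0.85, 0, -0.05], [-0.24, 0.85, 0, -0.05], [0, 0, 0, 0]])

```text
time: 9.25
eef_pos: [0.4968, 0.0472, 0.0438]
eef_rot: [-179.8, -0.8, 27.5]
ft_force: [0.6, -0.2, -0.6]
opening: 0.0001
```

```bash
python3 plan.py 200 213 35 3 .024; python3 -c "
from h import *
wrist('w8')
a=cv2.imread('pics/w8.png');b=cv2.imread('pics/w7.png')
cv2.imwrite('pics/w78.png',np.hstack([b[0:400,120:520],a[0:400,120:520]]))"
```

```text
9.25 [0.4968 0.0472 0.0438] 27.5 [ 0.6 -0.2 -0.6]
200.0 27.5 [0.4916 0.0552] tool cm -0.1 -0.95
206.5 31.2 [0.4939 0.0459] tool cm -0.23 0.93
213.0 35.0 [0.4972 0.037 ] tool cm -0.18 0.93
9.25 [0.4968 0.0472 0.0438] [-179.75   -0.82   27.48] [ 0.6 -0.2 -0.6] 0.00010254136379324547
```

View pics/w78.png

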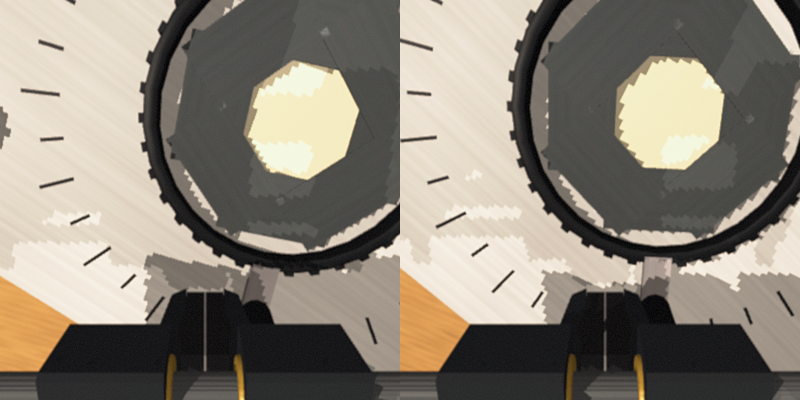

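The finger is now pushing the post (right half: arm at crop x≈657, y 258–295, and the post beside the finger). I'll work out the lever angle now.

```bash
python3 - <<'E'
from h import *
q=ray("w8",(390,113),.0625)[:2];c=np.array([.5797,.062])
for uv in((377.5,258),(376,285)):
    p=ray("w8",uv,.0615)[:2]
    for cc in(q,c):
        d=p-cc;print(p.round(4),cc,np.hypot(*d),np.degrees(np.arctan2(d[1],d[0]))%360)
print("pin",proj("w8",[.4647,-.0297,.05]))
E
```

```text
[0.5247 0.0362] [0.57986316 0.06221608] 0.061040462666567666 205.27570969779845
[0.5247 0.0362] [0.5797 0.062 ] 0.060800790347483494 205.15722946489666
[0.5131 0.0303] [0.57986316 0.06221608] 0.0740143670012631 205.53989588328676
[0.5131 0.0303] [0.5797 0.062 ] 0.0737740927733874 205.44311039961335
pin [425.83733236 398.06730698]
```

```bash
sed -i 's/\.082\*e/.084*e/' plan.py; python3 plan.py 205.3 216 36 4 .022
```

```text
9.3 [0.4969 0.0477 0.0438] 27.4 [1.4 0.6 0.5]
205.3 27.4 [0.4936 0.0456] tool cm -0.38 0.03
208.9 30.2 [0.4951 0.0405] tool cm -0.11 0.53
212.4 33.1 [0.4968 0.0354] tool cm -0.11 0.53
216.0 36.0 [0.4988 0.0304] tool cm -0.1 0.53
```

servo_tool(rows=[[-0.2, 0.5, 0.1, -0.05], [-0.15, 0.5, 0.1, -0.05], [-0.15, 0.45, 0.1, -0.05], [0, 0, 0, 0]])

```text
time: 9.63
eef_pos: [0.501, 0.0344, 0.0431]
eef_rot: [180.0, -1.0, 35.8]
ft_force: [-0.9, 0.9, 0.4]
opening: 0.0006
```

```bash
python3 plan.py 216 218 36 2 .022; python3 -c "
from h import *
wrist('w9')
a=cv2.imread('pics/w9.png').astype(int)
for r in (262,268,274,280,284): print(r,a[r,320:440:3].sum(1))"
```

```text
9.6333 [0.501  0.0344 0.0431] 35.8 [-0.9  0.9  0.4]
216.0 35.8 [0.4989 0.0305] tool cm -0.4 0.19
218.0 36.0 [0.5006 0.0281] tool cm -0.0 0.29
9.6333 [0.501  0.0344 0.0431] [179.99  -1.04  35.77] [-0.9  0.9  0.4] 0.0006280594397768684
262 [602 599 612 610 614 606 605 611 584 107  69  63 205  97 149 435 396 385
 322 234 261 301 386 433  72  57  76  73  99 143 240 382 441 461 273 383
 485 434 609 440]
268 [622 609 591 595 614 611 611 699 617 611 610 595 600 618 365 455 469 471
 462 472 468 463 476 481 475 457 354 549 647 643 677 689 694 700 698 687
 698 697 686 692]
274 [606 619 615 593 598 610 613 612 605 599 604 618 693 626 350 459 475 469
 466 465 471 469 468 468 470 478 626 695 694 702 693 693 688 690 695 698
 688 691 701 693]
280 [603 627 698 621 609 600 602 613 614 613 608 589 607 601 398 463 471 466
 460 472 472 470 475 462 458 453 497 709 695 686 698 698 698 690 690 692
 698 697 686 700]
284 [670 698 646 574 594 633 666 599 610 679 674 684 692 594 424 459 475 470
 459 466 472 461 477 467 454 484 704 706 706 695 689 699 697 694 687 691
 694 697 697 688]
```

servo_tool(rows=[[0, -1.0, 0, 0], [0, -1.0, 0, 0], [0, 0, -2.5, 0], [0, 0, -3, 0], [-0.5, 0.5, -3, 0], [-1.5, 0.5, -3, 0], [-1.5, 0.5, -2.5, 0], [-1.5, 0.5, -0.5, 0], [-1.0, 0.5, 0, 0], [0, 0, 0, 0], [0, 0, 0, 0]])

```text
time: 10.6
eef_pos: [0.4451, 0.0027, 0.1932]
eef_rot: [179.9, -1.0, 35.0]
ft_force: [0.2, 0.3, 0.2]
opening: 0.0004
```

```bash
python3 -c "
from h import *
wrist('wa')
for n,q in(('pinfoot',[.4647,-.0297,.05]),('pintop',[.4647,-.0297,.084]),('c',[.5795,.061,.0625]),('post',[.5135,.0095,.0925])):print(n,proj('wa',q).round(0))
"
```

```text
10.6 [0.4451 0.0027 0.1932] [179.93  -0.96  35.01] [0.2 0.3 0.2] 0.0003735232923156745
pinfoot [369. 221.]
pintop [374. 231.]
c [366.  29.]
post [373. 150.]
```

```bash
python3 -c "
from h import *
a=cv2.imread('pics/wa.png')
l=a[0:200,265:465];r=a[110:240,325:425]
cv2.imwrite('pics/wac.png',np.hstack([cv2.resize(l,(400,400),interpolation=3),cv2.resize(r,(308,400),interpolation=3)]))
l=cv2.resize(a[0:250,270:470],None,fx=2.4,fy=2.4,interpolation=3);r=cv2.resize(a[120:240,340:410],None,fx=4,fy=5,interpolation=3)
cv2.imwrite('pics/wac.png',np.hstack([l,r]))
print(l.shape,r.shape)" 
```

```text
(600, 480, 3) (600, 280, 3)
```

View pics/wac.png

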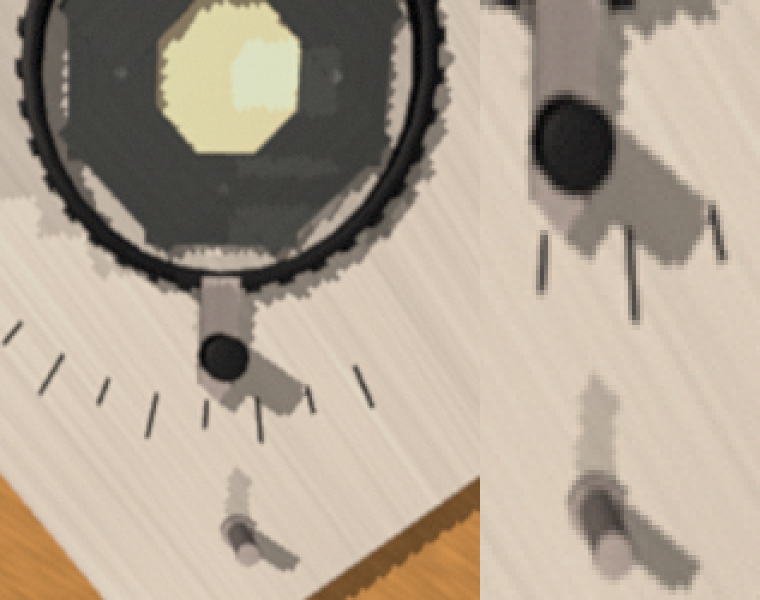

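The view shows the pin's foot at (369,220) and top at (373,231), the post top at (363.5,148.6) and the ring centre column at about 366. The lever is slightly short of the pin.

```bash
python3 - <<'E'
from h import *
def ang(p,c):d=p-c;return round(np.degrees(np.arctan2(d[1],d[0]))%360,2),round(np.hypot(*d),4)
f=ray("wa",(369.25,220.4),.05)[:2];t=ray("wa",(373.25,231),.084)[:2];p=ray("wa",(363.5,148.6),.0925)[:2];ar=ray("wa",(362,130),.0615)[:2]
# ring centre: sample circle, compare extents in image with measured left/right/bottom
a=np.linspace(0,2*np.pi,721)
for c in([.5795,.061],[.5797,.062],[.5788,.06],[.5805,.0585]):
    c=np.array(c);P=np.array([proj("wa",[c[0]+.064*np.cos(x),c[1]+.064*np.sin(x),.0625-.0]) for x in a])
    print(c,P[:,0].min().round(1),P[:,0].max().round(1),P[:,1].max().round(1),"foot",ang(f,c),"top",ang(t,c),"post",ang(p,c),"arm",ang(ar,c))
E
```

```text
[0.5795 0.061 ] 278.0 454.5 121.5 foot (np.float64(218.4), np.float64(0.1461)) top (np.float64(218.1), np.float64(0.1463)) post (np.float64(213.33), np.float64(0.0829)) arm (np.float64(214.29), np.float64(0.0703))
[0.5797 0.062 ] 277.0 453.6 120.5 foot (np.float64(218.66), np.float64(0.1469)) top (np.float64(218.36), np.float64(0.1471)) post (np.float64(213.82), np.float64(0.0836)) arm (np.float64(214.86), np.float64(0.071))
[0.5788 0.06  ] 278.6 454.9 123.1 foot (np.float64(218.26), np.float64(0.1449)) top (np.float64(217.96), np.float64(0.1452)) post (np.float64(213.01), np.float64(0.0818)) arm (np.float64(213.93), np.float64(0.0692))
[0.5805 0.0585] 281.6 458.0 122.4 foot (np.float64(217.38), np.float64(0.1453)) top (np.float64(217.09), np.float64(0.1456)) post (np.float64(211.49), np.float64(0.0824)) arm (np.float64(212.13), np.float64(0.0698))
```

Lever ≈ 214.1°, pin ≈ 218.4°, so about 4.3° more (6 mm at the post).

servo_tool(rows=[[1.6, -0.4, 0.5, 0], [1.6, -0.4, 0.5, 0], [1.6, -0.4, 0.5, 0], [1.6, -0.4, 0.5, 0], [0.2, 0, 3, 0], [0, 0, 3, 0], [0, 0, 3, 0], [0, 0, 2.5, 0], [0, 0, 1.8, 0], [0, 0, 0, 0]])

```text
time: 11.48
eef_pos: [0.4919, 0.0664, 0.0255]
eef_rot: [-179.5, -0.5, 35.1]
ft_force: [-0.2, 0.3, 0.0]
opening: 0.0005
```

```bash
sed -i 's/^c=.*;s=/c=np.array([.5797,.062]);s=/' plan.py; cat > tgt.py <<'E'
from h import *
from rig import robot
def e(a):return np.array([np.cos(np.radians(a)),np.sin(np.radians(a))])
s=robot.observe();y=s["eef_rot"][2];T=np.array([.5047,.0293])-s["eef_pos"][:2]
print(s["eef_pos"].round(4),y.round(1),s["ft_force"].round(1),"x,y cm",100*T@e(y),100*T@e(y-90))
E
python3 tgt.py
```

```text
[0.4919 0.0664 0.0255] 35.1 [-0.2  0.3  0. ] x,y cm -1.0837375243098173 3.7735018396537034
```

servo_tool(rows=[[0, 0, -1.2, 0], [-0.5, 0.5, -0.5, 0], [-0.5, 0.7, 0, 0], [0, 0.7, 0, 0], [0, 0.6, 0, 0], [0, 0, 0, 0]])

```text
time: 11.98
eef_pos: [0.4983, 0.0391, 0.0421]
eef_rot: [-179.4, -0.3, 35.2]
ft_force: [0.9, 0.0, -0.4]
opening: 0.0008
```

```bash
python3 tgt.py
```

```text
[0.4983 0.0391 0.0421] 35.2 [ 0.9  0.  -0.4] x,y cm -0.044259934251550524 1.1660594618537221
```

servo_tool(rows=[[0, 0.5, 0, 0], [0, 0.35, 0, 0], [0, 0.2, 0, 0], [0, 0, 0, 0]])

```text
time: 12.32
eef_pos: [0.5043, 0.0296, 0.0418]
eef_rot: [-179.3, -0.3, 35.1]
ft_force: [-1.5, 0.6, 2.0]
opening: 0.0006
```

```bash
python3 tgt.py
```

```text
[0.5043 0.0296 0.0418] 35.1 [-1.5  0.6  2. ] x,y cm 0.013722974931784754 0.05183397446433379
```

Retract to the same viewpoint and measure numerically.

servo_tool(rows=[[0, -1.0, 0, 0], [0, -1.0, 0, 0], [0, 0, -2.5, 0], [0, 0, -3, 0], [-0.5, 0.5, -3, 0], [-1.5, 0.5, -3, 0], [-1.5, 0.5, -2.5, 0], [-1.5, 0.5, -0.5, 0], [-1.5, 0.5, 0, 0], [0, 0, 0, 0], [0, 0, 0, 0]])

```text
time: 13.23
eef_pos: [0.4481, -0.0071, 0.1928]
eef_rot: [-179.5, -0.3, 35.5]
ft_force: [-0.3, -0.8, -0.0]
opening: 0.0004
```

```bash
cat > lev.py <<'E'
from h import *
import sys
n=sys.argv[1]
if len(sys.argv)<3: wrist(n)
im=cv2.imread(f"pics/{n}.png");g=im.astype(int).sum(2)
c=np.array([.5797,.062])
pp=proj(n,[.514,.0099,.0925])
m=(g<150).astype(np.uint8);N,l,st,ce=cv2.connectedComponentsWithStats(m)
def ang(p):d=p-c;return round(np.degrees(np.arctan2(d[1],d[0]))%360,2),round(np.hypot(*d),4)
for i in range(1,N):
    if st[i,4]>100 and np.hypot(*(ce[i]-pp))<40:print("post",st[i],ce[i].round(1),ang(ray(n,ce[i],.0925)[:2]))
f=proj(n,[.4647,-.0297,.05]);print("pred pin foot",f.round(1),"post@218.4",pp.round(1),"ctr",proj(n,[*c,.0625]).round(1))
x0,y0=int(f[0]),int(f[1])
print(g[y0-14:y0+18:2,x0-12:x0+16:2])
E
python3 lev.py wa 1; python3 lev.py wb
```

```text
post [353 139  20  20 290] [362.9 148.3] (np.float64(213.5), np.float64(0.0834))
pred pin foot [369.  220.7] post@218.4 [372.9 148.8] ctr [365.1  28.2]
[[609 605 601 619 567 504 517 518 540 595 600 605 609 600]
 [605 608 609 590 521 508 508 512 571 607 593 597 606 604]
 [609 604 612 584 529 518 510 509 541 611 599 595 600 607]
 [615 605 607 574 510 518 518 513 545 615 605 598 595 601]
 [610 614 603 606 500 414 413 453 508 615 607 605 594 597]
 [604 612 610 511 367 374 383 379 360 551 610 602 599 594]
 [606 609 590 408 441 321 268 268 397 377 565 616 606 602]
 [608 606 537 441 355 268 260 211 282 362 568 604 610 609]
 [613 610 593 451 312 271 268 230 192 280 386 477 595 614]
 [617 613 602 495 367 270 270 243 198 230 386 369 399 572]
 [619 612 612 587 463 285 271 312 351 266 333 376 365 380]
 [615 621 613 607 593 364 348 486 486 464 358 372 381 368]
 [609 615 605 611 607 536 445 484 481 474 435 356 383 378]
 [611 607 622 617 613 593 484 491 477 471 462 422 373 376]
 [613 611 607 617 613 609 571 495 479 487 556 607 536 404]
 [606 611 613 613 619 610 610 592 563 607 605 608 602 586]]
13.
[... 494 characters left out ...]
3 603 613 529 426 398 415 483 597 610 603 594 591]
 [606 603 616 581 410 375 371 378 361 471 604 604 609 600]
 [607 607 604 429 441 334 264 256 384 430 490 610 601 601]
 [606 610 590 462 378 271 255 209 262 376 470 604 614 601]
 [612 606 597 491 349 273 264 232 174 278 362 460 568 609]
 [618 609 609 538 381 271 271 235 185 249 381 368 392 505]
 [617 613 610 587 468 278 282 353 323 237 364 386 371 358]
 [607 614 614 608 585 329 434 489 478 436 352 380 382 372]
 [608 605 618 613 612 436 477 476 478 463 376 364 374 382]
 [611 603 615 615 610 550 477 487 475 467 507 522 377 377]
 [607 616 603 615 620 615 535 489 484 511 591 613 552 430]
 [601 610 613 607 614 613 603 561 558 592 607 609 611 587]]
```

Lever is now at about 218°, in line with the pin to within measurement error. Next, the button.

servo_tool(rows=[[0, 0, -3, 0], [3.3, 0.4, -0.5, 0], [3.3, 0.4, 0, 0], [3.3, 0.4, 0, 0], [3.3, 0.4, 0, 0], [3.3, 0.4, 0, 0], [3.3, 0.4, 0, 0], [0, 0, 0, 0], [0, 0, 0, 0]])

```text
time: 14.03
eef_pos: [0.6303, 0.1044, 0.2218]
eef_rot: [-179.1, 0.1, 35.9]
ft_force: [-0.6, 0.2, -0.3]
opening: 0.0005
```

```bash
python3 - <<'E'
from h import *
wrist('b1')
im=cv2.imread("pics/b1.png");g=im.astype(int).sum(2)
print(proj("b1",[.688,.134,.08]),proj("b1",[.5797,.062,.0625]),"spool",proj("b1",[.66,.03,.08]))
u,v=proj("b1",[.688,.134,.075]).astype(int)
print(u,v);print(g[max(v-48,0):v+48:5,max(u-50,0):u+52:5]//10)
E
```

```text
14.0333 [0.6303 0.1044 0.2218] [-1.7913e+02  5.0000e-02  3.5870e+01] [-0.6  0.2 -0.3] 0.0005441085515709
[340.63399195 138.42948768] [333.10971358 277.84536726] spool [417.08666395 237.43043059]
340 138
[[45 61 55 55 61 64 55 56 56 55 55 57 61 63 62 62 62 61 62 60 18]
 [63 64 63 63 63 63 64 63 63 64 63 63 63 62 63 62 63 62 61 62 61]
 [63 63 64 63 64 63 64 64 60 54 56 57 63 62 63 63 61 63 62 61 60]
 [64 63 64 63 63 63 62 57 57 39 26 31 53 56 62 63 62 61 61 60 62]
 [62 64 62 64 63 63 59 32 10 11 10 10 10 20 55 62 63 61 63 61 60]
 [63 64 63 63 64 63 45 12 10 16 30 20  8  9 13 62 63 62 61 63 61]
 [64 62 64 63 63 64 11 11 35 39 38 37 35  9  8 39 61 62 61 61 61]
 [64 64 62 64 62 60 11 14 40 38 38 36 36 26  9 17 57 61 63 61 61]
 [63 64 63 63 63 43 11 32 38 38 37 36 36 34  6 14 38 60 62 61 60]
 [60 63 65 62 64 57 10 23 38 37 37 36 36 33  5 13 37 62 61 62 61]
 [63 61 63 64 61 64 10 12 38 37 36 36 36 14  5 37 39 61 61 61 62]
 [62 63 62 64 64 61 21 11 16 37 37 36 21  7  7 39 60 60 61 61 62]
 [63 62 61 63 65 63 64 16 10  9  7  6  7  8 39 38 62 62 61 61 62]
 [63 64 62 60 62 64 62 64 49  9  8  9 28 38 51 63 62 63 61 61 61]
 [62 62 63 62 61 62 64 61 63 61 54 44 50 63 62 63 61 62 62 60 61]
 [63 63 62 62 61 61 63 63 62 62 61 63 62 61 61 64 63 62 62 62 62]
 [63 63 63 63 62 61 61 64 62 63 62 61 62 61 62 61 63 63 62 62 62]
 [62 63 62 63 63 62 59 61 64 61 63 61 62 61 61 62 62 64 62 62 63]
 [63 62 62 62 62 63 62 60 62 64 61 62 60 62 62 61 62 64 63 63 63]
 [63 64 62 62 63 62 62 62 61 63 64 63 62 61 63 62 62 61 64 64 62]]
```

```bash
cat > btn.py <<'E'
from h import *
import sys
from rig import robot
n=sys.argv[1]
g=cv2.imread(f"pics/{n}.png").astype(int).sum(2)
m=((g>270)&(g<430)).astype(np.uint8);m=cv2.morphologyEx(m,cv2.MORPH_OPEN,np.ones((5,5),np.uint8))
N,l,st,ce=cv2.connectedComponentsWithStats(m)
u=proj(n,[.688,.134,.075])
for i in range(1,N):
    if st[i,4]>300 and np.hypot(*(ce[i]-u))<60:
        K=np.load(f"pics/{n}.npz")["K"];d=np.load(f"pics/{n}.npz")
        w=np.sqrt(4*st[i,4]/np.pi)
        print(st[i],ce[i].round(1),"equiv dia px",w)
        for z in(.06,.065,.07,.075,.08,.09):
            X=ray(n,ce[i],z);print(z,X.round(4),"dia mm",1000*w*(d["R"]@X+d["t"])[2]/K[0,0])
E
python3 btn.py b1
```

```text
[     0      0    640    371 105497] [302.2 163.1] equiv dia px 366.5009580491236
0.06 [0.651  0.1479 0.06  ] dia mm 322.21369890407476
0.065 [0.6516 0.1479 0.065 ] dia mm 317.42917386439836
0.07 [0.6523 0.1479 0.07  ] dia mm 312.6446488247219
0.075 [0.6529 0.148  0.075 ] dia mm 307.8601237850454
0.08 [0.6536 0.148  0.08  ] dia mm 303.075598745369
0.09 [0.6549 0.148  0.09  ] dia mm 293.5065486660161
[325 116  32  32 802] [340.7 131.5] equiv dia px 31.955251757380985
0.06 [0.6922 0.1364 0.06  ] dia mm 27.369160424931778
0.065 [0.6923 0.1366 0.065 ] dia mm 26.96275798514293
0.07 [0.6923 0.1368 0.07  ] dia mm 26.55635554535407
0.075 [0.6923 0.137  0.075 ] dia mm 26.149953105565217
0.08 [0.6924 0.1372 0.08  ] dia mm 25.74355066577636
0.09 [0.6925 0.1375 0.09  ] dia mm 24.930745786198646
```

servo_tool(rows=[[2.3, 0.3, 0, 0], [2.3, 0.3, 0, 0], [2.3, 0.3, 0, 0], [0, 0, 3, 0], [0, 0, 3, 0], [0, 0, 3, 0], [0, 0, 3, 0], [0, 0, 2, 0], [0, 0, 0, 0], [0, 0, 0, 0]])

```text
time: 14.92
eef_pos: [0.688, 0.1408, 0.0809]
eef_rot: [-179.3, -0.2, 35.7]
ft_force: [-0.6, -0.2, 0.3]
opening: 0.0009
```

```bash
sed 's/\[.5047,.0293\]/[.6923,.137]/' tgt.py > tb.py; python3 tb.py
```

```text
[0.688  0.1408 0.0809] 35.7 [-0.6 -0.2  0.3] x,y cm 0.13009418613932022 0.5594970485599725
```

servo_tool(rows=[[0.15, 0.55, 1.0, 0], [0, 0, 1.0, 0], [0, 0, 0.6, 0], [0, 0, 0, 0]])

```text
time: 15.25
eef_pos: [0.6942, 0.1368, 0.0579]
eef_rot: [-179.5, -0.5, 35.7]
ft_force: [1.1, -0.7, 0.4]
opening: 0.0007
```

```bash
python3 tb.py
```

```text
[0.6942 0.1368 0.0579] 35.7 [ 1.1 -0.7  0.4] x,y cm -0.1428847705902851 -0.13259635279593002
```

servo_tool(rows=[[-0.14, -0.13, 0.3, 0], [0, 0, 0.3, 0], [0, 0, 0.2, 0], [0, 0, 0, 0]])

```text
time: 15.58
eef_pos: [0.6928, 0.1372, 0.0504]
eef_rot: [-179.6, -0.6, 35.7]
ft_force: [0.5, -0.7, 0.5]
opening: 0.0005
```

servo_tool(rows=[[0, 0, 0.3, 0], [0, 0, 0.2, 0], [0, 0, 0, 0]])

```text
time: 15.83
eef_pos: [0.6931, 0.1373, 0.0455]
eef_rot: [-179.6, -0.6, 35.7]
ft_force: [0.2, -0.4, -0.4]
opening: 0.0006
```

servo_tool(rows=[[0, 0, 0.2, 0], [0, 0, 0.2, 0], [0, 0, 0, 0]])

```text
time: 16.08
eef_pos: [0.6934, 0.1374, 0.0417]
eef_rot: [-179.6, -0.7, 35.7]
ft_force: [-1.3, 0.3, 2.1]
opening: 0.0002
```

servo_tool(rows=[[0, 0, 0.15, 0], [0, 0, 0.15, 0], [0, 0, 0, 0]])

```text
time: 16.33
eef_pos: [0.6934, 0.1374, 0.0393]
eef_rot: [-179.7, -0.7, 35.7]
ft_force: [-2.3, -0.3, 3.9]
opening: 0.0008
```

Button contact: force is rising (2.1 N, then 3.9 N).

servo_tool(rows=[[0, 0, 0.15, 0], [0, 0, 0.15, 0], [0, 0, 0, 0]])

```text
time: 16.58
eef_pos: [0.6935, 0.1374, 0.0377]
eef_rot: [-179.7, -0.7, 35.7]
ft_force: [-3.4, -0.5, 3.5]
opening: 0.0004
```

servo_tool(rows=[[0, 0, 0.15, 0], [0, 0, 0, 0]])

```text
time: 16.75
eef_pos: [0.6936, 0.1374, 0.0379]
eef_rot: [-179.7, -0.7, 35.7]
ft_force: [-3.2, -0.2, 5.2]
opening: 0.0005
```

servo_tool(rows=[[0, 0, 0.4, 0], [0, 0, 0.4, 0], [0, 0, 0.4, 0]])

```text
time: 17.0
eef_pos: [0.6941, 0.1375, 0.0371]
eef_rot: [-179.9, -0.8, 35.8]
ft_force: [-16.8, -2.9, 28.5]
opening: 0.0004
```

The force jumped to 28 N with almost no movement, so the button is at its stop. Now release and back off, then recheck the lever.

servo_tool(rows=[[0, 0, -0.8, 0], [0, 0, -1.5, 0], [0, 0, -3, 0], [0, 0, -3.5, 0], [0, 0, -3.5, 0], [0, 0, -3.5, 0], [-3.3, -0.4, -2, 0], [-3.3, -0.4, -1, 0], [-3.3, -0.3, 0, 0], [-3.3, -0.3, 0, 0], [-3.3, -0.3, 0, 0], [-3.3, -0.3, 0, 0], [-3.3, -0.3, 0, 0], [-3.3, -0.3, 0, 0], [-2.0, -0.3, 0, 0], [0, 0, 0, 0], [0, 0, 0, 0]])

```text
time: 18.42
eef_pos: [0.4359, -0.0115, 0.223]
eef_rot: [179.8, -1.2, 35.9]
ft_force: [-0.5, -0.1, -0.4]
opening: 0.0005
```

```bash
python3 lev.py wd | head -3; python3 btn.py wd|tail -7;python3 - <<'E'
from h import *
from rig import optics
a=cv2.imread("pics/top0.png").astype(int);f=optics.grab_frame("top")["frame"][...,::-1];cv2.imwrite("pics/tend.png",f)
d=(abs(f.astype(int)-a).sum(2)>90).astype(np.uint8);d=cv2.morphologyEx(d,cv2.MORPH_OPEN,np.ones((3,3),np.uint8))
N,l,st,ce=cv2.connectedComponentsWithStats(d)
for i in range(1,N):
    if st[i,4]>15:print(st[i])
E
```

```text
18.4167 [ 0.4359 -0.0115  0.223 ] [179.82  -1.19  35.86] [-0.5 -0.1 -0.4] 0.00045209238029419926
post [352 120  18  17 239] [360.4 127.5] (np.float64(217.74), np.float64(0.0841))
pred pin foot [358.9 198. ] post@218.4 [361.7 127.2] ctr [356.2  17.1]
[ 299  245   67   58 1372]
[411 250  17   8 103]
[291 262   9   6  39]
[439 263  31  34 388]
[282 267   8  18  89]
[295 275   6  14  61]
[398 278  22  17 276]
[355 281   9  23  87]
[269 287  25  59 549]
[ 268  295   66   84 1548]
[316 295   6   4  21]
[297 297   8   4  24]
[346 301   5   4  18]
[456 304   9   5  37]
[441 309  27  15 132]
[ 459  309  167  124 9754]
[334 319   5  12  38]
[415 318   7  11  54]
[629 320   6  12  46]
[ 329  329   86   42 2755]
[278 356   8  12  67]
[ 411  356   67  124 4086]
[269 358   7   5  30]
[ 335  365   73   76 4222]
[330 382   3   7  21]
[ 291  385   46   77 2071]
[584 385   9  11  75]
[288 389  12  10  74]
[536 388   7   4  24]
[562 392  55  54 649]
[275 401   5   6  25]
[590 403  15   7  74]
[ 130  408  161   72 4865]
[620 419  11  12  66]
[ 350  436   65   44 1864]
[552 445  17   5  64]
[507 468   6   4  19]
[230 473   4   5  19]
[296 477   9   3  24]
```

```bash
python3 - <<'E'
from h import *
c=np.array([.5797,.062]);n="wb"
g=cv2.imread(f"pics/{n}.png").astype(int)
for r in(118,122,126,130):print(r,g[r,338:386:2].sum(1))
for ph in(216,218.4,220.5):
    a=np.radians(ph);print(ph,proj(n,[c[0]+.072*np.cos(a),c[1]+.072*np.sin(a),.0625]).round(1))
E
```

```text
118 [425 587 620 596 444 354 327 400 406 398 396 398 395 405 329 365 375 362
 369 373 366 476 610 618]
122 [603 595 599 602 609 616 436 391 401 398 398 401 401 410 365 373 380 415
 586 559 615 616 602 609]
126 [607 604 596 599 604 603 424 390 405 404 401 396 404 408 376 376 367 425
 587 607 598 605 612 607]
130 [606 598 609 599 594 608 434 386 405 410 399 408 410 405 366 384 376 365
 575 611 612 601 604 605]
216 [354.2 125.2]
218.4 [358.1 125. ]
220.5 [361.5 124.8]
```

```bash
python3 -c "
from rig import workorder
print(workorder.job_done())"
```

```text
the job is handed in; nothing more can be done
None
```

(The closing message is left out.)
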